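# Find and mark the high spot of fired jars on the run-out gauge, then shelve them in a row

## Task

Gauge the lidded jars standing on the left of the bench in batch order, from the robot's left to its right: seat the jar down in the turntable's recess, turn the crank slowly, stop it with the jar's high spot at the feeler (where the pointer reads highest) and press the marker's pad fully down there and nowhere else. Then stand the jar on the shelf. In the end the jars stand upright side by side, one to a cork disc, in that same order from the left end with no disc skipped; leave the other things on the bench where they are.

Things in the scene. Friction and masses are not known exactly. Their poses are not given: they have to be found in the camera images.
- jar_a: white ceramic jar, lid stuck on, 0.42 kg, thick-bottomed, 92 mm tall. Foot 65 mm across, bevelled to 60 in its lowest 5 mm; belly 76 mm across, 22 to 56 mm up; lid 56 mm across, 69 to 92 mm up: grip it here. One kiln bulge, about 35 mm wide, 5 mm proud, somewhere round the belly: its high spot. Origin: centre of underside, z up. Leftmost (greatest y) at the start; may be absent
- jar_b: white ceramic jar, lid stuck on, 0.42 kg, thick-bottomed, 92 mm tall. Foot 65 mm across, bevelled to 60 in its lowest 5 mm; belly 76 mm across, 22 to 56 mm up; lid 56 mm across, 69 to 92 mm up: grip it here. One kiln bulge, about 35 mm wide, 5 mm proud, somewhere round the belly: its high spot. Origin: centre of underside, z up. Second from the left at the start; may be absent
- jar_c: white ceramic jar, lid stuck on, 0.42 kg, thick-bottomed, 92 mm tall. Foot 65 mm across, bevelled to 60 in its lowest 5 mm; belly 76 mm across, 22 to 56 mm up; lid 56 mm across, 69 to 92 mm up: grip it here. One kiln bulge, about 35 mm wide, 5 mm proud, somewhere round the belly: its high spot. Origin: centre of underside, z up. Third from the left (least y) at the start; may be absent
- stand: run-out gauge, a fixed pale casting 370 mm long (y), 150 mm wide (x), 30 mm high. Origin on the bench under the turntable's axis; +y points to the feeler, -y to the crank, z up. Turntable: aluminium disc 120 mm across, top 52 mm above the bench, with a round recess 67 mm across and 8 mm deep in its middle that takes a jar's foot with 1 mm to spare all round
- seat (a point): centre of the recess floor, on the turntable's axis, 44 mm above the bench: a seated jar's origin is here
- crank (a joint): angle of the crank's dark hand wheel (100 mm across, top 62 mm above the bench), rad, no end stops, grows counter-clockwise from above, 0 with the knob towards the stand's +x. A belt turns the turntable with it, one to one, same way. It turns easily (about 1 N at the knob) and stays where it is left
- crank_axis (a point): point on the crank's upright axis, 165 mm from the turntable's axis along the stand's -y, at the height of knob_grip, 102 mm above the bench
- knob_grip (a point): on the axis of the crank's upright black knob, 20 mm thick, spinning freely on its pin 38 mm from the crank's axis; 15 mm below the knob's top (top 117 mm, lower end 65 mm above the bench). The gripper may hold it from above and follow the circle without turning
- feeler (a joint): angle of the feeler lever about its upright pivot, rad: grows 0.02 per mm that the belly pushes the ball out (stand's +y); -0.13 with no jar, within 0.02 of 0 on the plain belly, about 0.1 at the top of the bulge. Light spring (0.6 N). Its pointer, red tip 130 mm from the pivot towards the stand's -x, swings to the stand's -y over a white scale as it grows
- feeler_ball (a point): centre of the feeler's steel ball, 12 mm across, 78 mm above the bench, which touches the belly on the stand's +y side of the turntable's axis. A jar lowered from above pushes it aside
- marker (a joint): angle of the marker, a spring rocker that puts a felt tip to the belly just above the feeler's ball: 0 at rest, 0.3 rad with its pad fully down on the stop; marks from 0.22
- marker_pad (a point): middle of the top of the marker's steel pad (30 mm by 28 mm), 130 mm above the bench, 120 mm from the turntable's axis along the stand's +y; pressed straight down it travels 15 mm, with 1 to 3 N, and springs back
- shelf: a fixed low bench shelf, board 400 mm long (y) by 150 mm deep (x), its top 50 mm above the bench, an 18 mm high rail along the back. Origin on the bench under its middle; -x is its front, towards the robot; +y is its left end as the robot sees it
- place1 (a point): centre of the left cork disc (60 mm across, flush with the board); a shelved jar's origin is here
- place2 (a point): centre of the middle cork disc, 115 mm from the left one
- place3 (a point): centre of the right cork disc, 115 mm further
- caliper: a digital caliper lying flat, 190 mm long, 10 mm thick; to be left alone. Origin: its middle
- tweezers: steel tweezers lying flat, 120 mm long, 3 mm thick; to be left alone. Origin: their middle
- bottle: an amber bottle, 56 mm across, 110 mm tall; to be left alone. Origin: centre of its underside
- beaker: a glass beaker, 68 mm across the rim, 85 mm tall; to be left alone. Origin: centre of its underside
- tile: a white ceramic circuit tile, 36 mm square, 4 mm thick; to be left alone. Origin: centre of its underside
- crucible: a straight open white crucible without lid, 74 mm across, 85 mm tall; to be left alone. Origin: centre of its underside

How it is judged (in metres and radians):
On the way, in this order (a step that is already met when the one before it is completed fails the run):
1. the first jar, if there, sits in the recess, stopped with its high spot at the feeler, and is marked there (distance between jar_a and seat below 0.006 m and horizontal distance between feeler_ball and jar_a above 0.0465 m and z of marker_pad in the frame of jar_a below 0.0755 m and angular speed of jar_a below 0.15 rad/s), for 0.1 s.
2. the second jar, if there, sits in the recess, stopped with its high spot at the feeler, and is marked there (distance between jar_b and seat below 0.006 m and horizontal distance between feeler_ball and jar_b above 0.0465 m and z of marker_pad in the frame of jar_b below 0.0755 m and angular speed of jar_b below 0.15 rad/s), for 0.1 s.
3. the third jar, if there, sits in the recess, stopped with its high spot at the feeler, and is marked there (distance between jar_c and seat below 0.006 m and horizontal distance between feeler_ball and jar_c above 0.0465 m and z of marker_pad in the frame of jar_c below 0.0755 m and angular speed of jar_c below 0.15 rad/s), for 0.1 s.
At the end, for the whole second after the job is handed in: every jar present stands upright (within 6 degrees) and still on its own cork disc, within 15 mm of the disc's centre, in batch order from the left: two jars on the left and middle discs, three jars on all (distance between jar_a and place1 below 0.015 m and (distance between jar_b and place1 below 0.015 m or distance between jar_b and place2 below 0.015 m) and (distance between jar_c and place2 below 0.015 m or distance between jar_c and place3 below 0.015 m) and (distance between jar_a and place1 below 0.015 m or distance between jar_b and place1 below 0.015 m) and (distance between jar_b and place2 below 0.015 m or distance between jar_c and place2 below 0.015 m) and angle between each of jar_a, jar_b, jar_c's own z axis and vertical below 0.1 rad and linear speed of each of jar_a, jar_b, jar_c below 0.02 m/s); the robot touches nothing.
It fails at once if the crank is spun fast (over 5 rad/s) (velocity of joint crank above 5 rad/s or velocity of joint crank below -5 rad/s).
It fails at once if the marker is pressed where there is no high spot (reading below 0.035 rad) or with no jar there (value of joint marker above 0.22 rad and value of joint feeler below 0.035 rad).
It fails at once if one of the other things on the bench is moved by more than 60 mm (distance of any of caliper, tweezers, bottle, beaker, tile, crucible from where it was at the start of the episode above 0.06 m).
Of jar_a, jar_b, jar_c only 2 to 3 are there at a start; the rules pass over those that are not, and their reading is None.
At some moment in a run one of jar_a, jar_b, jar_c may be knocked a few centimetres aside while the robot is not near it.
It also fails if it takes over 210 s, if anything falls off the work surface, if the arm or the gripper's body presses on something with over 40 N, if the wrist force passes 120 N, or if a joint passes its speed limit or range.

## Robot

A 7-joint arm with a two-finger parallel gripper is mounted at the origin on the work surface. World frame = base frame: x ahead of the robot, y to its left, z up, the work surface at z = 0. Lengths are in m, angles in degrees, forces in N, time in s.
With the tool pointing down it reaches from about 0.425 to 0.8 m from the base axis. Payload 8.3 kg.
Tool frame: the origin (TCP) lies on the centre line of the jaws, within the pads' length; the fingertips stand ahead of it and the grasp point (between the pads) lies 2 mm behind it (ctrl.tips_ahead is the z of the fingertips in the tool frame, in m); z points along the fingers, y is the line along which they close (so a half turn about z gives the same grasp; the last joint's range is limited). The gripper opens to 85 mm and grips with 20 to 120 N. Pads are 22 mm wide; open, the fingers measure 114 mm over their backs; the gripper's body (76 mm by 85 mm) begins 54 mm behind the grasp point. The pads swing forward as they close: fully open they stand 13 mm farther back than shut.
Start: joints at [64.922, 21.967, 0.94, 78.501, -0.361, 79.538, -2.664], TCP at [0.229, -0.582, 0.248] pointing down, gripper open.
Joint ranges: [-169.22, 169.22], [-14.56, 117.87], [-87.37, 89.26], [10.42, 133.3], [-82.24, 262.24], [0.94, 117.77], [-172.7, 172.7]. Speed limits (degrees/s): [136.94, 136.94, 172.46, 172.46, 180, 180, 180].

## Interface

Orientations are given as [roll, pitch, yaw] about the fixed x, y, z axes, in that order (R = Rz(yaw) Ry(pitch) Rx(roll)).
In Python, from plant import ctrl, eyes, readout, ticket gives the robot as it stands (ctrl), with the cameras (eyes), the readings (readout) and the job (ticket). Calls block until the motion is done:
- ctrl.movep(position, orientation): joint-space move of the TCP to a pose.
- ctrl.servo_line(position, rot=None, vel=0.15): straight line of the TCP; rot=None keeps the orientation; vel is the mean speed in m/s.
- ctrl.set_joints(angles): joint-space move.
- ctrl.move_gripper(opening, effort=None): finger opening in m; effort is the grip in N (None keeps the last); returns when the fingers have stopped.
- ctrl.wait(seconds).
- ctrl.solve_ik(position, orientation): joint angles nearest the present ones, or None.
- eyes.capture(name): name is "scene" or "top" or "wrist"; returns a dict with "image" (384x512x3 uint8, blue, green, red), "vertical_fov" (degrees; the focal length in pixels is half the picture's height over the tangent of half this angle, whatever the lens; pixels are square), "cx", "cy" (the principal point, pixels), "R" (3x3) and "t" (3): a world point X has camera coordinates R X + t. Camera axes: x right, y down, z forward; pixel columns grow to the right and rows downward; lengths in m; the calibration is good to about 2 mm. The wrist camera is an equidistant fisheye: a pixel r from the principal point sees the ray r / f radians off the axis. A picture is of the moment at which its call begins. There is no depth.
A pose or a line that the arm cannot do raises ctrl.PlanningError and nothing moves.
- ticket.job_done(): hands the job in; it is judged then, once.
Readings, each from a call of its own:
- readout.read_time(): time.
- readout.read_joint_pos(): joint angles.
- readout.read_joint_velocities(): joint speeds.
- readout.read_joint_torque(): joint torques, N m.
- readout.read_ee_pos(): TCP position.
- readout.read_ee_rot(): TCP orientation.
- readout.read_force(): force on the tool from outside, world axes, zero at the start.
- readout.read_wrist_torque(): the same for the moment, N m.
- readout.read_grip_width(): finger opening in m.
- readout.read_grip_force(): force on a finger pad.
Only numpy, scipy, OpenCV 4.12 (cv2) and the standard library are available. Lean on these libraries where they do the work, as an engineer would, in place of code of your own. Each camera call takes 0.05 s, during which the arm holds its last target. There are 200 camera calls.

## Working session

There is one attempt and no reset: what is moved stays moved. The work goes in short steps, each a Python script; the robot and the scene stay as the last script left them, time stands still between calls to the robot, and variables do not carry over. Pictures are saved under pics/ and viewed, at most 14 in all, crops included, and the job is handed in when it is done.

```bash
ls; mkdir -p pics
python3 - <<'E'
from plant import ctrl, eyes, readout, ticket
import cv2
for n in("scene","top"):
    c=eyes.capture(n); cv2.imwrite(f"pics/{n}0.png",c["image"]); print(n,c["vertical_fov"],c["cx"],c["cy"],c["R"],c["t"])
print(readout.read_ee_pos(),readout.read_ee_rot(),ctrl.tips_ahead,readout.read_time())
E
```

```text
pics
plant.py
scene 42.09212816118967 260.52836984030955 198.42951183410148 [[ 0.69030872  0.72338617 -0.01364967]
 [ 0.44245176 -0.43699699 -0.78311562]
 [-0.57245987  0.53455222 -0.62172632]] [-0.35640616 -0.12762243  1.70907614]
top 57.441778804923224 254.4789129454212 190.0484882695401 [[ 0.02712855 -0.99903392 -0.03457258]
 [-0.99103559 -0.02235324 -0.1317148 ]
 [ 0.13081474  0.03783589 -0.99068459]] [0.00956647 0.48771308 0.9296606 ]
[ 0.22868507 -0.58120072  0.24737033] [-1.79897096e+02  2.37855819e-04  2.14767403e+01] 0.017 0.1
```

View pics/scene0.png

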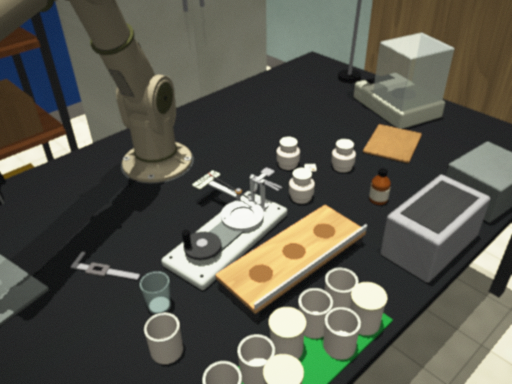

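View pics/top0.png

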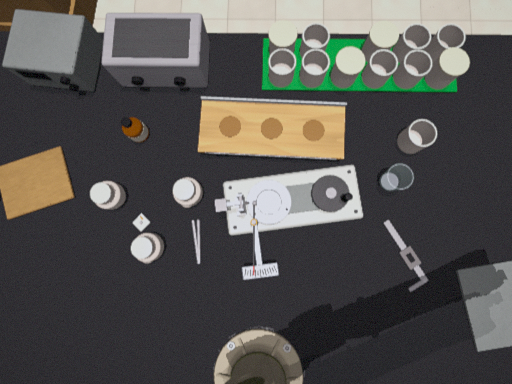

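The top view shows three jars (lids near (107,195), (147,247), (187,192)). The stand runs from (225,205) to (360,195), with the knob at (347,197). The shelf discs are at (230,127), (272,128) and (314,130). I'll enlarge that area and print candidate blobs.

```bash
cat > h.py <<'E'
import numpy as np, cv2
from plant import ctrl, eyes, readout, ticket
def cast(c,uv,z):
    "pixel(s) -> world points on plane z (pinhole cameras, or fisheye for wrist)"
    f=c["image"].shape[0]/2/np.tan(np.radians(c["vertical_fov"])/2)
    d=np.array([(uv[0]-c["cx"])/f,(uv[1]-c["cy"])/f,1.])
    if c.get("fish"):
        r=np.hypot(d[0],d[1]); d=np.array([d[0]/r*np.sin(r),d[1]/r*np.sin(r),np.cos(r)])
    R=np.array(c["R"]);o=-R.T@np.array(c["t"]);w=R.T@d
    return o+w*(z-o[2])/w[2]
def proj(c,X):
    f=c["image"].shape[0]/2/np.tan(np.radians(c["vertical_fov"])/2)
    p=np.array(c["R"])@np.array(X)+np.array(c["t"])
    if c.get("fish"):
        th=np.arctan2(np.hypot(p[0],p[1]),p[2]);q=p[:2]/np.hypot(p[0],p[1])*th
    else: q=p[:2]/p[2]
    return q*f+[c["cx"],c["cy"]]
def cap(n):
    c=eyes.capture(n); c["fish"]=n=="wrist"; return c
def blobs(m,amin):
    n,l,s,ce=cv2.connectedComponentsWithStats(m.astype(np.uint8))
    return [(ce[i],s[i]) for i in range(1,n) if s[i][4]>=amin]
E
python3 - <<'E'
from h import *
c=cap("top"); im=c["image"]
hsv=cv2.cvtColor(im,cv2.COLOR_BGR2HSV)
cork=(hsv[...,0]>5)&(hsv[...,0]<22)&(hsv[...,1]>120)&(hsv[...,2]<150); cork[:105]=0;cork[150:]=0;cork[:,:195]=0
for ce,s in blobs(cork,100): print("cork",ce.round(1),s,cast(c,ce,.05).round(4))
j=im.min(2)>200
for ce,s in blobs(j,60):
    if 100<ce[1]<290: print("white",ce.round(1),s,cast(c,ce,.092).round(4))
red=(hsv[...,1]>130)&((hsv[...,0]<5)|(hsv[...,0]>174))&(hsv[...,2]>100)
for ce,s in blobs(red,2): print("red",ce.round(1),s)
cv2.imwrite("pics/topc.png",cv2.resize(im[100:290,85:370],None,fx=2.8,fy=2.8,interpolation=cv2.INTER_CUBIC))
E
```

```text
white [414.3 137.8] [409 129  12  16  94] [ 0.625  -0.3902  0.092 ]
white [282.5 204.7] [ 224  166  138  111 4625] [ 0.4433 -0.0531  0.092 ]
white [183.  189.1] [173 179  21  21 331] [0.4779 0.2048 0.092 ]
white [100.  192.7] [ 91 183  19  21 310] [0.4635 0.4229 0.092 ]
white [140.7 222.1] [133 214  16  16 115] [0.3897 0.3099 0.092 ]
white [141.1 247.5] [131 237  21  22 344] [0.3254 0.3043 0.092 ]
white [247.7 272.4] [243 267  12  12  78] [0.2716 0.0307 0.092 ]
```

View pics/topc.png

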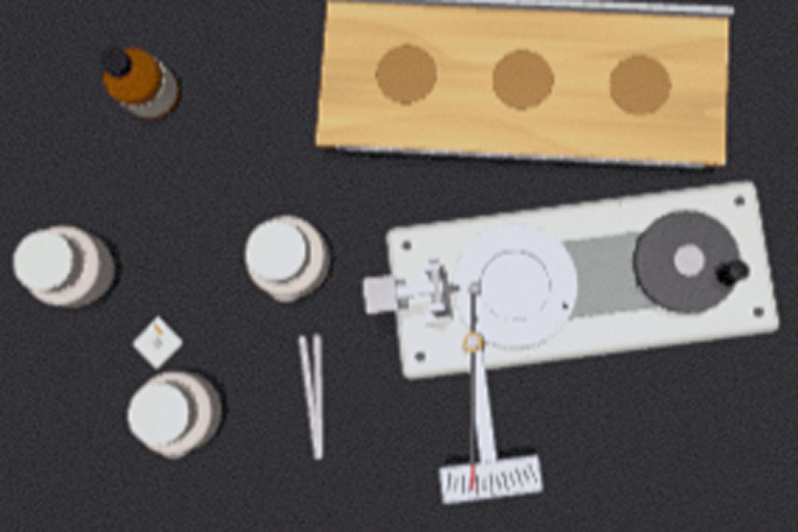

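The crop (2.8×, offset (85,100)) shows:
- **Recess:** circle at about (515,285)
- **Wheel hub:** (690,260), with the knob top at (735,270)
- **Cork discs:** (407,74), (523,79) and (640,84)
- **Pointer:** red tip at (473,477) on the scale
- **Lids:** (43,262), (158,414) and (277,250)

Next I'll take a wrist view over the stand to refine these.

Run:
```python
from h import *
c=cap("top"); im=c["image"]
P=lambda u,v,z:cast(c,(85+(u+.5)/2.8-.5,100+(v+.5)/2.8-.5),z).round(4)
for n,u,v,z in [("rec",515,285,.052),("hubcap",690,260,.062),("knob",735,268,.117),("p1",407,74,.05),("p2",523,79,.05),("p3",640,84,.05),("pad",379,295,.13),("red",473,477,.08),
 ("c1",388,230,.03),("c2",752,182,.03),("c3",778,330,.03),("c4",407,378,.03)]: print(n,P(u,v,z))
for yaw in(90,-90,80,100): print(yaw,[None if (q:=ctrl.solve_ik(p,[180,0,yaw])) is None else np.round(q,0) for p in([.46,-.03,.35],[.62,.13,.15],[.33,.3,.1],[.46,.42,.1])])
ctrl.movep([.47,-.06,.33],[180,0,90])
w=cap("wrist"); cv2.imwrite("pics/w1.png",cv2.resize(w["image"],None,fx=1.5,fy=1.5)); print(readout.read_ee_pos(),readout.read_ee_rot(),w["vertical_fov"],w["cx"],w["cy"],proj(w,[.46,-.03,.052])*1.5,readout.read_time())
o=-np.array(w["R"]).T@w["t"];print(o)
```

```text
rec [ 0.4548 -0.0177  0.052 ]
hubcap [ 0.4814 -0.1818  0.062 ]
knob [ 0.468  -0.2114  0.117 ]
p1 [0.662  0.0936 0.05  ]
p2 [ 0.6588 -0.0211  0.05  ]
p3 [ 0.6556 -0.1357  0.05  ]
pad [0.4354 0.1017 0.13  ]
red [0.2767 0.0165 0.08  ]
c1 [0.5087 0.1089 0.03  ]
c2 [ 0.5642 -0.2482  0.03  ]
c3 [ 0.4195 -0.2716  0.03  ]
c4 [0.364  0.0848 0.03  ]
90 [array([ 35.,   1., -36.,  91.,   1.,  88.,  -1.]), array([ 16.,  34., -46.,  83.,  25.,  73., -31.]), array([  8.,  17., -61., 114.,  18.,  58., -61.]), array([ -9.,  39., -53.,  88.,  32.,  70., -67.])]
-90 [None, array([ 29.,  48., -74.,  83.,  46.,  83., 136.]), array([ 16.,  23., -73., 114.,  26.,  61., 112.]), array([  0.,  51., -74.,  87.,  50.,  79., 102.])]
80 [array([ 35.,   1., -35.,  91.,   1.,  88., -11.]), array([ 16.,  34., -45.,  83.,  24.,  73., -41.]), array([ -2.,  13., -49., 115.,  12.,  57., -67.]), array([ -9.,  38., -53.,  88.,  32.,  70., -77.])]
100 [array([ 36.,   1., -36.,  91.,   1.,  88.,   9.]), array([ 17.,  34., -46.,  83.,  25.,  73., -22.]), array([  8.,  17., -61., 114.,  18.,  58., -51.]), array([ -8.,  39., -54.,  88.,  33.,  70., -58.])]
[ 0.4699763  -0.06142315  0.32969553] [-1.79969188e+02 -1.20793334e-02  8.98388241e+01] 65.70646984690485 258.40082333050003 193.43517632303744 [376.89912658 201.65272531] 2.3333
[0.47039662 0.02065453 0.4551878 ]
```

View pics/w1.png

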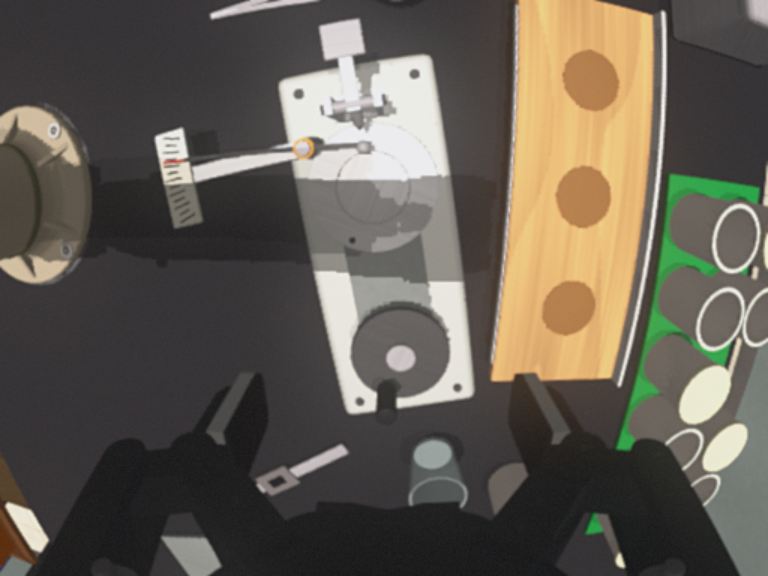

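The wrist view (1.5×) shows the recess centre at (373,187), the wheel hub at (401,358), the knob at (387,400) and the discs at (591,80), (583,197) and (569,308). The pointer's red tip is at (178,161). I'll compare the two cameras.

Run:
```python
from h import *
w=cap("wrist"); c=cap("top"); s=cap("scene")
P=lambda u,v,z:cast(w,((u+.5)/1.5-.5,(v+.5)/1.5-.5),z).round(4)
for n,u,v,z in [("rec",373,187,.052),("hub",401,358,.062),("p1",591,80,.05),("p2",583,197,.05),("p3",569,308,.05),("pad",343,39,.13)]: print(n,P(u,v,z))
# precise cork centroids in each view
for n,k in(("top",c),("wrist",w)):
    hs=cv2.cvtColor(k["image"],cv2.COLOR_BGR2HSV)
    for p in([.662,.0936,.05],[.6588,-.0211,.05],[.6556,-.1357,.05]):
        u,v=proj(k,p).astype(int); r=18 if n=="top" else 28
        sub=k["image"][v-r:v+r,u-r:u+r]; g=sub[...,1].astype(np.uint8)
        t,m=cv2.threshold(g,0,255,cv2.THRESH_BINARY_INV+cv2.THRESH_OTSU)
        b=max(blobs(m>0,50),key=lambda q:q[1][4]); print(n,b[1],cast(k,b[0]+[u-r,v-r],.05).round(4))
    # turntable outer rim / wheel via Hough
    u,v=proj(k,[.455,-.018,.052]).astype(int); r=40 if n=="top" else 60
    g=cv2.resize(k["image"][v-r:v+r,u-r:u+r],None,fx=4,fy=4,interpolation=cv2.INTER_CUBIC); g=cv2.cvtColor(g,cv2.COLOR_BGR2GRAY)
    f=k["image"].shape[0]/2/np.tan(np.radians(k["vertical_fov"])/2); d=np.linalg.norm(np.array(k["R"])@[.455,-.018,.052]+k["t"])
    for R in(.0335,.06):
        rr=4*f*R/d
        h=cv2.HoughCircles(g,cv2.HOUGH_GRADIENT,1,20,param1=60,param2=15,minRadius=int(rr*.9),maxRadius=int(rr*1.1))
        if h is not None:
            for q in h[0][:3]: print(n,"circ",R,q,cast(k,((q[0]+.5)/4-.5+u-r,(q[1]+.5)/4-.5+v-r),.052).round(4))
print(readout.read_ee_pos())
```

```text
rec [ 0.4564 -0.0162  0.052 ]
hub [ 0.4823 -0.1815  0.062 ]
p1 [0.6625 0.0949 0.05  ]
p2 [ 0.6584 -0.0202  0.05  ]
p3 [ 0.6558 -0.1345  0.05  ]
pad [0.4381 0.1012 0.13  ]
top [  7   7  22  23 366] [0.6621 0.0947 0.05  ]
top [  8   0   6  36 156] [0.6578 0.0018 0.05  ]
top [  0  13  36  21 636] [ 0.6402 -0.1333  0.05  ]
wrist [  10    8   38   42 1191] [0.6621 0.0944 0.05  ]
wrist [  10    8   37   41 1175] [ 0.6585 -0.0197  0.05  ]
wrist [  11   10   36   37 1015] [ 0.6549 -0.1341  0.05  ]
wrist circ 0.06 [274.5 195.5 175.9] [ 0.4655 -0.0012  0.052 ]
wrist circ 0.06 [253.5 251.5 160. ] [ 0.4584 -0.0203  0.052 ]
[ 0.47001079 -0.06070486  0.32984181]
```

```bash
cat >> h.py <<'E'
SEAT=np.array([.4558,-.0172]); SY=9.0
ey=np.array([-np.sin(np.radians(SY)),np.cos(np.radians(SY))]); ex=np.array([ey[1],-ey[0]])
PL=[np.array(p) for p in([.6620,.0945],[.6585,-.0203],[.6552,-.1348])]
def lid(k,guess,z=.092,R=.028):
    "lid circle near guess from a camera picture: best-supported Hough circle of the right size"
    u,v=proj(k,[*guess,z]); f=k["image"].shape[0]/2/np.tan(np.radians(k["vertical_fov"])/2)
    d=np.linalg.norm(np.array(k["R"])@[*guess,z]+k["t"]); r0=f*R/d; w=int(3*r0); x0,y0=int(u)-w,int(v)-w
    x0,y0=max(x0,0),max(y0,0)
    g=cv2.cvtColor(cv2.resize(k["image"][y0:y0+2*w,x0:x0+2*w],None,fx=4,fy=4,interpolation=cv2.INTER_CUBIC),cv2.COLOR_BGR2GRAY)
    h=cv2.HoughCircles(g,cv2.HOUGH_GRADIENT,1,20,param1=80,param2=12,minRadius=int(4*r0*.88),maxRadius=int(4*r0*1.12))
    if h is None: return None,None
    q=h[0][0]; uv=((q[0]+.5)/4-.5+x0,(q[1]+.5)/4-.5+y0)
    return cast(k,uv,z)[:2],(uv,q[2]/4)
E
python3 - <<'E'
from h import *
c=cap("top")
for g in([.4635,.4229],[.3254,.3043],[.4779,.2048]): print(lid(c,g))
ctrl.movep([.46,.33,.30],[180,0,90])
w=cap("wrist"); p,q=lid(w,[.4635,.4229]); print(p,q,readout.read_ee_pos(),readout.read_time())
im=w["image"].copy(); cv2.circle(im,tuple(int(round(a)) for a in q[0]),int(round(q[1])),(0,0,255),1)
for g in([.3254,.3043],[.4779,.2048]):
    p,q=lid(w,g); print(p,q)
    if q: cv2.circle(im,tuple(int(round(a)) for a in q[0]),int(round(q[1])),(0,0,255),1)
cv2.imwrite("pics/w2.png",cv2.resize(im,None,fx=1.5,fy=1.5))
E
```

```text
(array([0.4632413 , 0.42281193]), ((np.float32(100.0), np.float32(192.75)), np.float32(10.6)))
(array([0.32597689, 0.3046313 ]), ((np.float32(141.0), np.float32(247.25)), np.float32(10.8)))
(array([0.4761022 , 0.20287943]), ((np.float32(183.75), np.float32(189.75)), np.float32(11.6)))
[0.46005162 0.42418046] ((np.float32(257.5), np.float32(85.25)), np.float32(27.325)) [0.46107343 0.32853492 0.2998888 ] 4.0417
[0.33248095 0.3093809 ] ((np.float32(153.5), np.float32(185.5)), np.float32(24.325))
[0.47825237 0.21384047] ((np.float32(272.0), np.float32(255.75)), np.float32(22.75))
```

View pics/w2.png

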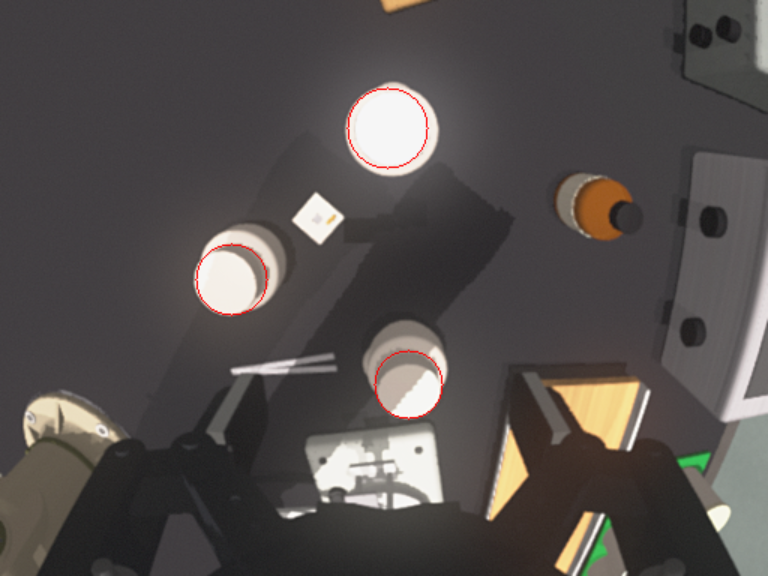

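The jar A lid is at (388,128), overexposed but concentric with its belly. Jar B is at (230,280) and jar C at (408,385). I'll pick jar A with a squeeze in each of two directions so the grasp centres it.

```bash
cat >> h.py <<'E'
def T(): return round(readout.read_time(),1)
YG=90+SY
def go(xy,z,yaw=None,vel=None):
    yaw=YG if yaw is None else yaw
    if vel: ctrl.servo_line([*xy,z],[180,0,yaw],vel=vel)
    else: ctrl.movep([*xy,z],[180,0,yaw])
def fix(xy,z,yaw=None):
    "settle to within a fraction of a mm using the arm's own reading"
    ctrl.wait(.15); e=np.array([*xy,z])-readout.read_ee_pos(); print("err mm",(e*1000).round(1)); return e
def pick(xy,base=0.):
    ctrl.move_gripper(.085,30)
    go(xy,base+.2,YG-90)
    for i,yaw in enumerate((YG-90,YG)):
        if i: go(xy,base+.125,yaw)
        go(xy,base+.084,yaw,.12)
        ctrl.move_gripper(.03,25); print("w",round(readout.read_grip_width(),4),"F",round(readout.read_grip_force(),1),readout.read_ee_pos().round(4))
        if i==0: ctrl.move_gripper(.085,30); go(xy,base+.125,yaw,.15)
    ctrl.move_gripper(.03,50)
E
python3 - <<'E'
from h import *
for p in([.463,.4232],[.326,.3045],[.477,.2038]): print(*[ctrl.solve_ik([*p,.1],[180,0,y]) for y in (9,99,189-180)][:2])
pick([.463,.4232]); p=[.463,.4232]
go(p,.2,None,.2); print(readout.read_grip_width(),readout.read_ee_pos(),readout.read_ee_rot(),readout.read_force(),T())
E
```

```text
[ -17.36453665   34.13795041  -39.70442123   87.41184385   22.95704332
   66.80051197 -142.33750844] [ -8.10881755  40.2276088  -55.47142145  86.98723597  34.2419619
  71.0082751  -59.57517994]
[  -0.42776274   14.06535658  -51.51788355  114.47086939   13.05807506
   57.35336108 -139.22504592] [ 11.77011085  20.03849014 -67.15742811 114.1402108   21.46951521
  59.628966   -56.32593504]
[   9.97792186   22.23102557  -44.17105596  104.4308419    17.64451672
   60.42944078 -121.90670935] [ 20.82481937  28.06157701 -59.37803795 104.04899678  26.9017832
  63.4700531  -39.09157106]
w 0.0549 F 26.5 [0.4633 0.4234 0.0849]
w 0.0548 F 26.4 [0.4634 0.4238 0.0851]
0.0543351734217265 [0.46269067 0.42230415 0.198165  ] [-1.79896790e+02  1.08996661e-01  9.89965620e+01] [-0.15287961 -0.46094594 -5.73863504] 11.0
```

Run:
```python
from h import *
go(SEAT,.25); fix(SEAT,.25)
go(SEAT,.15,None,.1); e=fix(SEAT,.15); f0=readout.read_force()
for z in (.142,.139,.136,.133,.131,.129):
    go(SEAT,z,None,.03); ctrl.wait(.1); f=readout.read_force()-f0; print(z,f.round(1),readout.read_ee_pos().round(4),T())
    if f[2]>12: break
cv2.imwrite("pics/s1.png",cv2.resize(cap("scene")["image"][140:300,130:330],None,fx=3.5,fy=3.5,interpolation=cv2.INTER_CUBIC))
```

```text
err mm [-0.2 -1.1  0.1]
err mm [-0.4  0.1 -0.6]
0.142 [ 0.2 -0.6 -2.1] [ 0.4555 -0.0172  0.1418] 14.6
0.139 [ 0.1 -0.4 -1.7] [ 0.4557 -0.0172  0.1389] 15.0
0.136 [ 1.1  0.6 -1.1] [ 0.4557 -0.0172  0.1359] 15.3
0.133 [ 0.2  0.1 -1.6] [ 0.4557 -0.0172  0.1329] 15.7
0.131 [ 0.7  0.7 -1.1] [ 0.4558 -0.0172  0.131 ] 16.0
0.129 [-1.  -0.2  4.3] [ 0.4561 -0.0171  0.1293] 16.4
```

View pics/s1.png

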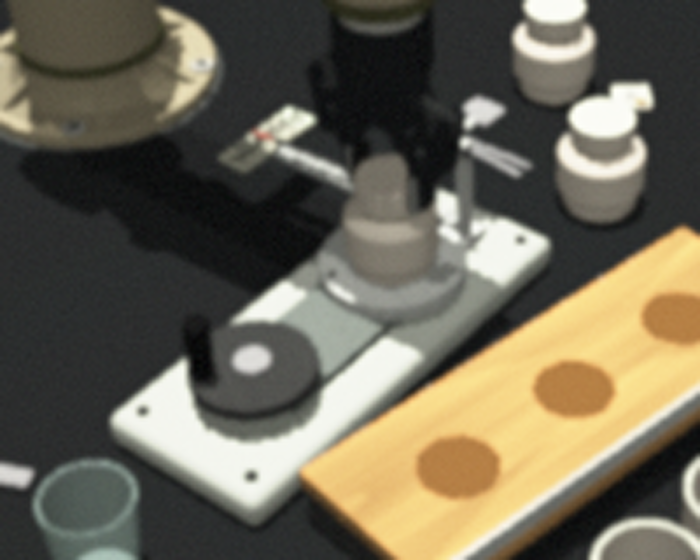

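Jar A is seated: contact at TCP z 0.129 as expected, foot flush, lateral forces near zero. The scene crop also shows the pointer's red tip at (262,135). Next I'll grip the knob.

```bash
cat >> h.py <<'E'
HUB=SEAT-.165*ey
def knobgrip(guess):
    ctrl.move_gripper(.05,30); go(guess,.2); go(guess,.102,None,.15)
    ctrl.move_gripper(.005,25); ctrl.wait(.1)
    p=readout.read_ee_pos()[:2]; x=np.clip((p-HUB)@ex,-.037,.037); y=(guess-HUB)@ey
    th=np.arccos(x/.038)*(1 if y>0 else -1)
    print("knob th",np.degrees(th).round(1),"w",readout.read_grip_width(),"tcp-knob y mm",(((p-HUB)@ey)-.038*np.sin(th))*1000)
    return th,p-.038*(np.cos(th)*ex+np.sin(th)*ey)   # angle, centre of TCP circle
def kpos(th,C): return C+.038*(np.cos(th)*ex+np.sin(th)*ey)
E
python3 - <<'E'
from h import *
ctrl.move_gripper(.085,30); go(SEAT,.25,None,.25)
c=cap("top"); u,v=proj(c,[.467,-.213,.117]).astype(int); print((u,v))
th,C=knobgrip(np.array([.467,-.213])); print(readout.read_ee_pos(),th,C,T(),readout.read_force())
a=[cap(n)["image"] for n in("wrist","top","scene")]
u,v=proj(c,[.277,.017,.08]).astype(int)
b=cv2.resize(a[1][v-40:v+40,u-50:u+50],(480,384));d=cv2.resize(a[2][150:215,170:251],(479,384))
cv2.imwrite("pics/k1.png",cv2.resize(np.hstack([a[0],b,d]),(1471//2+64,208)) if 0 else np.vstack([cv2.resize(a[0],(560,420)),np.hstack([b[:, :],d])[:, :].copy()[::2,::2][:180,:480] if 0 else cv2.resize(np.hstack([b,d]),(560,180))]))
E
```

```text
(np.int64(347), np.int64(195))
knob th -120.1 w 0.01892257439772332 tcp-knob y mm 2.209310934019316
[ 0.4676141  -0.21344946  0.1030655 ] -2.095353326784835 [ 0.48126607 -0.17798647] 20.1 [-1.68708789 -0.45767128  6.25041997]
```

View pics/k1.png

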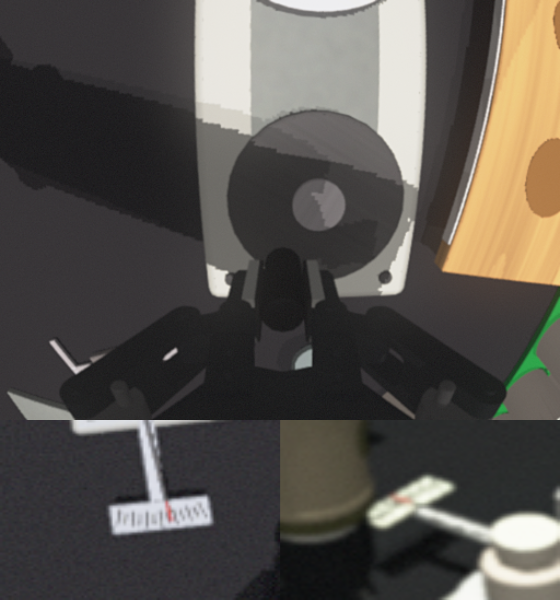

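The wrist view shows the knob held at (283,300). The top-camera inset shows the pointer's red tip clearly on the scale at (168,512), so the top camera can read it. I'll turn a full circle in 15° steps.

```bash
cat >> h.py <<'E'
def reading():
    "pointer displacement towards stand -y, as angle (rad), arbitrary zero"
    c=cap("top"); u,v=proj(c,[.277,.017,.08]).astype(int)
    s=c["image"][v-14:v+14,u-25:u+25].astype(float); m=np.clip(s[...,2]-np.maximum(s[...,0],s[...,1])-25,0,None)
    ys,xs=np.mgrid[v-14:v+14,u-25:u+25]
    if m.sum()<20: return np.nan
    p=cast(c,((m*xs).sum()/m.sum(),(m*ys).sum()/m.sum()),.08)[:2]
    return -((p-SEAT)@ey)/.13
def turn(th,C,to,step=15,vel=.05):
    n=max(1,int(np.ceil(abs(to-th)/np.radians(step)-1e-6)))
    for t in np.linspace(th,to,n+1)[1:]:
        go(kpos(t,C),.103,None,vel)
    return to
def scan(th,C,n=24):
    R=[]
    for i in range(n):
        th=turn(th,C,th+np.radians(15)); R.append((th,reading()))
    return th,np.array(R)
E
python3 - <<'E'
from h import *
th,C=-2.095353,np.array([0.48126607,-0.17798647])
print(reading())
th,R=scan(th,C)
for t,r in R: print(round(np.degrees(t)),round(r,3),end="; ")
print(T(),readout.read_force(),readout.read_ee_pos(),th)
np.save("R.npy",R)
E
```

```text
-0.2927679731349064
-105 -0.27; -90 -0.305; -75 -0.348; -60 -0.345; -45 -0.343; -30 -0.342; -15 -0.343; 0 -0.344; 15 -0.347; 30 -0.351; 45 -0.353; 60 -0.358; 75 -0.363; 90 -0.366; 105 -0.369; 120 -0.37; 135 -0.372; 150 -0.372; 165 -0.372; 180 -0.372; 195 -0.371; 210 -0.367; 225 -0.364; 240 -0.295; 29.9 [ 0.16568936 -0.70359179  6.77096893] [ 0.46723484 -0.21327711  0.10302416] 4.187832307179587
```

Clean peak near 255°. I'll turn there, release, check the reading, then press the marker.

```bash
cat >> h.py <<'E'
PAD=SEAT+.12*ey
def fit(R):
    "peak angle: centroid of the excess over the plain level"
    b=np.median(R[:,1]); i=np.argmax(R[:,1]); t=R[:,0]; w=np.clip(R[:,1]-b-.02,0,None)
    d=(t-t[i]+np.pi)%(2*np.pi)-np.pi; k=abs(d)<.7
    return t[i]+(w*d)[k].sum()/w[k].sum(), b
def release_knob():
    ctrl.move_gripper(.05,30); ctrl.wait(.1); p=readout.read_ee_pos()[:2]; go(p,.2,None,.25)
def press(b):
    ctrl.move_gripper(0.0,30); go(PAD,.2)
    r=reading()-b; print("reading over plain",r)
    if not r>.06: print("NOT AT PEAK"); return
    go(PAD,.152,None,.15); f0=readout.read_force(); print("rest",readout.read_ee_pos().round(4))
    for z in np.arange(.149,.1275,-.003):
        go(PAD,z,None,.04); f=(readout.read_force()-f0)[2]; print(round(z,3),round(f,1),end="; ")
        if f>12: break
    ctrl.wait(.3); print(readout.read_ee_pos().round(4),T())
    cv2.imwrite("pics/press%d.png"%int(T()),np.hstack([cv2.resize(cap("scene")["image"][150:230,210:300],(450,400),interpolation=cv2.INTER_CUBIC)]))
    go(PAD,.22,None,.15)
E
python3 - <<'E'
from h import *
R=np.load("R.npy"); th,C=4.187832307179587,np.array([0.48126607,-0.17798647])
tp,b=fit(R); 
while tp<th-np.pi: tp+=2*np.pi
while tp>th+np.pi: tp-=2*np.pi
print(np.degrees(tp),b)
th=turn(th,C,tp); print(reading()-b)
release_knob(); print(reading()-b,T())
press(b)
E
ls pics
```

```text
253.83649224719542 -0.35520440078989035
0.08797856692358691
0.08794522675469985 31.4
reading over plain 0.08769760100350388
rest [0.4371 0.1011 0.1521]
0.149 0.1; 0.146 1.1; 0.143 1.6; 0.14 2.0; 0.137 2.4; 0.134 3.0; 0.131 24.6; [0.4376 0.1012 0.1325] 35.7
k1.png
press35.png
s1.png
scene0.png
top0.png
topc.png
w1.png
w2.png
```

Pressed to the stop (force step at about 14.5 mm) with the reading 0.088 above plain. Now I'll shelve jar A and pick up jar B, re-locating the jars first.

```bash
sed -i 's/np.arange(.149,.1275,-.003)/[.149,.145,.141,.137,.1345,.1335,.1328,.132,.131]/; s/if f>12: break/if f>8: break/' h.py
cat >> h.py <<'E'
def shelve(i):
    ctrl.move_gripper(.085,30); go(SEAT,.25); go(SEAT,.129,None,.15)
    ctrl.move_gripper(.03,50); print("w",round(readout.read_grip_width(),4))
    go(SEAT,.26,None,.15); p=PL[i]; go(p,.26); go(p,.16,None,.2); f0=readout.read_force()[2]
    for z in(.142,.138,.1355,.1345):
        go(p,z,None,.05); f=readout.read_force()[2]-f0
        if f>6: break
    print("placed z",z,"f",round(f,1),readout.read_ee_pos().round(4))
    ctrl.move_gripper(.085,30); go(p,.26,None,.25); print(T())
E
python3 - <<'E'
from h import *
shelve(0)
c=cap("top"); cv2.imwrite("pics/t2.png",cv2.resize(c["image"][90:290,80:370],None,fx=2.7,fy=2.7,interpolation=cv2.INTER_CUBIC))
j=c["image"].min(2)>200
for ce,s in blobs(j,60):
    if 100<ce[1]<290 and ce[0]<330: print(ce.round(1),s,cast(c,ce,.092).round(4),cast(c,ce,.142).round(4))
E
```

```text
w 0.0543
placed z 0.1345 f 11.7 [0.6624 0.0948 0.1362]
44.1
[184.8 190.1] [173 179  27  25 407] [0.4753 0.2    0.092 ] [0.4689 0.188  0.142 ]
[247.6 209. ] [ 225  182   54   52 1438] [0.4303 0.0356 0.092 ] [0.4264 0.0328 0.142 ]
[220.2 205.3] [215 200  12  11  84] [0.4379 0.1063 0.092 ] [0.4336 0.0996 0.142 ]
[140.8 222.1] [133 214  16  16 116] [0.3897 0.3098 0.092 ] [0.3881 0.2916 0.142 ]
[261.7 259. ] [255 226  23  51 325] [ 0.3056 -0.0033  0.092 ] [ 0.3087 -0.004   0.142 ]
[142.7 248.2] [131 237  28  24 402] [0.3238 0.3001 0.092 ] [0.3259 0.2825 0.142 ]
[247.8 272.5] [243 267  12  12  82] [0.2713 0.0305 0.092 ] [0.2763 0.028  0.142 ]
```

View pics/t2.png

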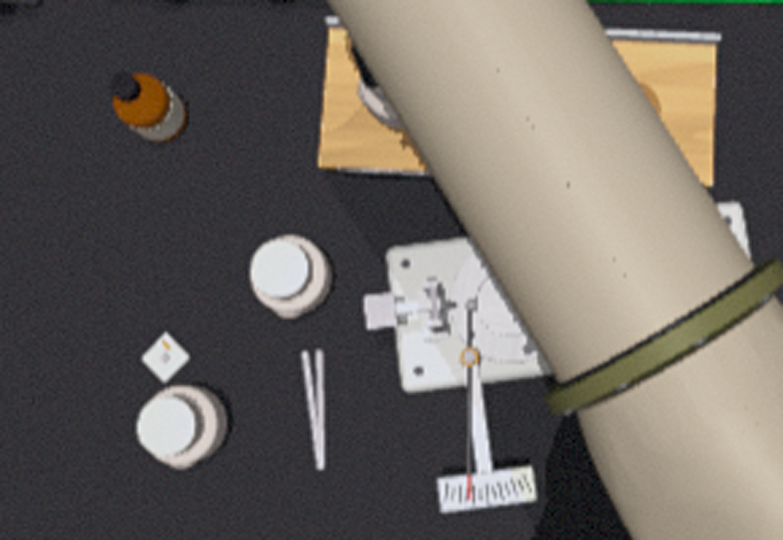

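Jars B and C haven't moved, at lids (168,425) and (280,268). Jar A is on the left disc, partly hidden by the arm. Continuing with jar B.

```bash
cat >> h.py <<'E'
def seatjar():
    go(SEAT,.25); go(SEAT,.15,None,.15); ctrl.wait(.1); f0=readout.read_force()
    for z in (.142,.138,.135,.132,.129):
        go(SEAT,z,None,.04); ctrl.wait(.05); f=readout.read_force()-f0; print(z,f.round(1),end=" ")
        if f[2]>12: print("JAM?"); break
    print(readout.read_ee_pos().round(4)); return z
E
python3 - <<'E'
from h import *
p=[.3257,.3043]
pick(p); go(p,.2,None,.2); print("w",readout.read_grip_width(),T())
if readout.read_grip_width()>.05 and seatjar()==.129:
    ctrl.move_gripper(.085,30); go(SEAT,.25,None,.25)
    k=HUB+.038*(np.cos(np.radians(253.8))*ex+np.sin(np.radians(253.8))*ey)
    th,C=knobgrip(k); th,R=scan(th,C); print(np.c_[np.degrees(R[:,0]),R[:,1]].round(3).tolist(),T())
    np.savez("b.npz",th=th,C=C,R=R)
E
```

```text
w 0.0553 F 25.8 [0.3261 0.3046 0.0846]
w 0.0554 F 25.7 [0.3261 0.3047 0.0848]
w 0.05445400365694508 51.5
0.142 [ 0.5 -0.1 -0.7] 0.138 [ 0.4 -0.9 -0.3] 0.135 [ 0.1  0.4 -1.4] 0.132 [-0.3 -0.1 -0.7] 0.129 [1.8 0.4 2.1] [ 0.4562 -0.0171  0.1291]
knob th -105.2 w 0.019381098045277937 tcp-knob y mm -0.30300504733055816
[[-90.235, -0.355], [-75.235, -0.353], [-60.235, -0.351], [-45.235, -0.351], [-30.235, -0.351], [-15.235, -0.351], [-0.235, -0.351], [14.765, -0.353], [29.765, -0.354], [44.765, -0.355], [59.765, -0.358], [74.765, -0.36], [89.765, -0.363], [104.765, -0.363], [119.765, -0.365], [134.765, -0.365], [149.765, -0.342], [164.765, -0.295], [179.765, -0.277], [194.765, -0.311], [209.765, -0.357], [224.765, -0.353], [239.765, -0.351], [254.765, -0.349]] 68.5
```

```bash
cat >> h.py <<'E'
def topeak(th,C,R):
    tp,b=fit(R); print("peak",np.degrees(tp)); th=turn(th,C,tp,15,.06); release_knob(); return tp,b
E
python3 - <<'E'
from h import *
d=np.load("b.npz"); tp,b=topeak(float(d["th"]),d["C"],d["R"]); press(b)
E
```

```text
peak 177.65620605752474
reading over plain nan
NOT AT PEAK
```

Run:
```python
from h import *
b=fit(np.load("b.npz")["R"])[1]; q=readout.read_joint_pos(); print(np.round(q,1))
go(HUB,.25); print(np.round(readout.read_joint_pos(),1),reading()-b)
ctrl.move_gripper(0.,30); go(PAD,.2); print(np.round(readout.read_joint_pos(),1),reading()-b,T())
```

```text
[ 57.5  20.4 -86.5 106.5  21.3  73.4 -26.3]
[ 71.   18.7 -66.1  93.6  17.4  79.1  11.8] 0.07617860300767948
[ 55.4  15.7 -81.2 106.5  16.4  71.8 -21.9] nan 75.5
```

```bash
python3 - <<'E'
s=open("h.py").read()
s=s.replace("ctrl.move_gripper(0.0,30); go(PAD,.2)\n    r=reading()-b","ctrl.move_gripper(0.0,30); go(HUB,.25); r=reading()-b").replace('go(PAD,.152,None,.15)','go(PAD,.2); go(PAD,.152,None,.15)')
s+='''
def reset():
    "back to the elbow posture of the first look, from a high pose over the stand"
    ctrl.set_joints([35,1,-36,91,1,88,-1])
'''
open("h.py","w").write(s)
E
python3 - <<'E'
from h import *
b=fit(np.load("b.npz")["R"])[1]
go(PAD,.3); reset(); press(b); shelve(1); print(np.round(readout.read_joint_pos()))
c=cap("top"); j=c["image"].min(2)>200
for ce,s in blobs(j,200):
    if 100<ce[1]<290 and ce[0]<210: print(ce.round(1),s,cast(c,ce,.092).round(4))
print(lid(c,[.476,.204]))
E
```

```text
reading over plain 0.07618780760019722
rest [0.4373 0.1007 0.1523]
0.149 -0.7; 0.145 0.8; 0.141 2.0; 0.137 1.5; 0.135 3.4; 0.134 4.7; 0.133 8.6; [0.4373 0.1011 0.1333] 81.6
w 0.0545
placed z 0.1345 f 12.7 [ 0.659  -0.0201  0.1363]
89.9
[ 26.  32. -43.  70.  21.  86.  -5.]
[184.9 190.1] [173 179  27  25 411] [0.4753 0.1999 0.092 ]
(array([0.47742378, 0.20229688]), ((np.float32(184.0), np.float32(189.25)), np.float32(11.6)))
```

Run:
```python
from h import *
p=[.477,.2035]
pick(p); go(p,.2,None,.2); print("w",readout.read_grip_width(),T())
if readout.read_grip_width()>.05 and seatjar()==.129:
    ctrl.move_gripper(.085,30); go(SEAT,.25,None,.25); reset()
    t=np.radians(177.66); k=HUB+.038*(np.cos(t)*ex+np.sin(t)*ey)
    ctrl.move_gripper(.05,30); go(k,.2); go(k,.102,None,.15); ctrl.move_gripper(.005,25); ctrl.wait(.1)
    pp=readout.read_ee_pos()[:2]; print("stand coords mm",((pp-HUB)@ex*1e3,(pp-HUB)@ey*1e3),readout.read_grip_width())
    th,C=t,pp-.038*(np.cos(t)*ex+np.sin(t)*ey)
    th,R=scan(th,C); print(np.c_[np.degrees(R[:,0]),R[:,1]].round(3).tolist(),T())
    np.savez("c.npz",th=th,C=C,R=R)
```

```text
w 0.0548 F 26.2 [0.4775 0.2038 0.0848]
w 0.0553 F 26.0 [0.4778 0.2039 0.085 ]
w 0.054495469397027346 97.3
0.142 [ 0.8 -0.1  0.4] 0.138 [ 0.4  0.9 -1.1] 0.135 [-0.4 -0.9 -1. ] 0.132 [ 0.6 -2.3  1.1] 0.129 [-0.7 -2.6  3.3] [ 0.4559 -0.0174  0.1291]
stand coords mm (np.float64(-37.82647284376307), np.float64(1.1342018737072737)) 0.019364609304183135
[[192.66, -0.344], [207.66, -0.341], [222.66, -0.341], [237.66, -0.341], [252.66, -0.343], [267.66, -0.346], [282.66, -0.351], [297.66, -0.353], [312.66, -0.358], [327.66, -0.363], [342.66, -0.367], [357.66, -0.371], [372.66, -0.372], [387.66, -0.374], [402.66, -0.374], [417.66, -0.374], [432.66, -0.355], [447.66, -0.289], [462.66, -0.274], [477.66, -0.311], [492.66, -0.35], [507.66, -0.346], [522.66, -0.343], [537.66, -0.341]] 114.4
```

Run:
```python
from h import *
d=np.load("c.npz"); tp,b=topeak(float(d["th"]),d["C"],d["R"]); 
ctrl.move_gripper(0.,30); go(HUB,.25); reset(); press(b); shelve(2)
go(PL[2],.35,None,.25); ctrl.set_joints([64.922,21.967,.94,78.501,-.361,79.538,-2.664])
c=cap("top"); s=cap("scene")
for p in PL: print(lid(c,p,.142))
cv2.imwrite("pics/end.png",np.hstack([cv2.resize(c["image"][80:290,80:370],(400,290)),cv2.resize(s["image"][110:330,130:400],(400,290))])); print(T())
```

```text
peak 459.7027856604355
reading over plain 0.075612399409063
rest [0.4373 0.1007 0.1523]
0.149 0.8; 0.145 1.8; 0.141 3.0; 0.137 4.4; 0.135 4.0; 0.134 4.9; 0.133 9.8; [0.4373 0.1011 0.1333] 123.5
w 0.0546
placed z 0.1345 f 10.3 [ 0.6558 -0.1348  0.1363]
131.9
(array([0.66174759, 0.09478205]), ((np.float32(225.75), np.float32(114.75)), np.float32(10.675)))
(array([ 0.65761272, -0.01999089]), ((np.float32(271.5), np.float32(117.0)), np.float32(10.9)))
(array([ 0.65546259, -0.13410557]), ((np.float32(317.5), np.float32(118.5)), np.float32(11.0)))
134.8
```

View pics/end.png

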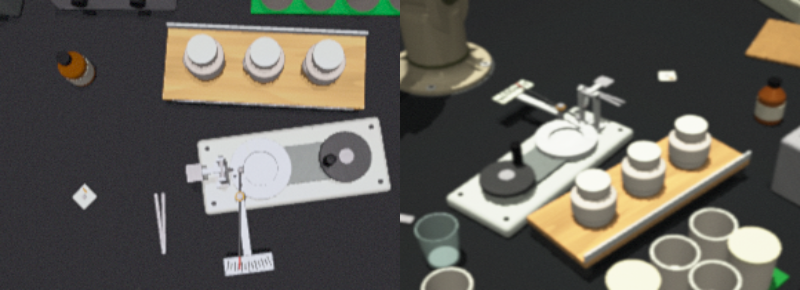

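All three jars stand upright on their discs, at lids (205,47), (263,50) and (326,52). The measured lid centres are within 1 mm of the disc centres, and the other objects haven't moved.

```bash
python3 -c "
from plant import ctrl, eyes, readout, ticket
print(ticket.job_done())"
```

```text
the job is handed in; nothing more can be done
None
```

I gauged all three jars, marked each at its high spot, and stood them in batch order on the left, middle and right discs. I handed the job in at about 135 s; the hand-in returned no verdict.

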